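# Latch the sprung gate of the paint-stick holder over the orange stick

## Robot

A 6-joint arm with a two-finger parallel gripper is mounted at the origin on the work surface. World frame = base frame: x ahead of the robot, y to its left, z up, the work surface at z = 0. Lengths are in m, angles in degrees, forces in N, time in s.
With the tool pointing down it reaches from about 0.35 to 0.725 m from the base axis. Payload 6 kg.
Tool frame: the origin (TCP) lies on the centre line of the jaws, within the pads' length; the fingertips stand arm.tcp_to_tips ahead of it and the grasp point (between the pads) lies 6 mm ahead of it (arm.tcp_to_tips is the distance from the TCP to the fingertips, in m); z points along the fingers, y is the line along which they close (so a half turn about z gives the same grasp; the last joint's range is limited). The gripper opens to 85 mm and grips with 20 to 120 N. Pads are 22 mm wide; open, the fingers measure 114 mm over their backs; the gripper's body (76 mm by 85 mm) begins 54 mm behind the grasp point. The pads swing forward as they close: fully open they stand 13 mm farther back than shut.
Start: joints at [84.666, 2.303, 4.859, 0, -92.561, -19.12], TCP at [0.248, 0.546, 0.256] pointing down, gripper open.
Joint ranges: [-146.85, 146.85], [-73.84, 115.35], [-62.03, 85.46], [-188.31, 113.3], [-161.28, -10.13], [-171.36, 171.36]. Speed limits (degrees/s): [147.25, 147.25, 172.46, 180, 180, 180].

## Interface

Orientations are given as [roll, pitch, yaw] about the fixed x, y, z axes, in that order (R = Rz(yaw) Ry(pitch) Rx(roll)).
In Python, from station import arm, cams, models gives the robot as it stands.
- The arm moves only by the tool servo_tool, never from a script. Its argument "rows" is a list of rows, each a list of 7 numbers: the shift along the tool's x, y, z in m, then the turn, a rotation vector about the tool's x, y, z in degrees, then the closure, from 0 (fully open) to 1 (shut). A call has 1 to 8 rows; each row is the pose to reach, as a shift and turn from the pose commanded when the call began, along the tool's axes at that moment; what a row does not reach only later rows make up. A row lasts 1/8 s, in which the tool goes at most 62.5 mm and 10.7 degrees, less where a joint would pass 70% of its speed; a pose out of reach is approached as far as the arm can. A call with a gripper value outside its range is refused whole. The fingers move at their own pace and stop on an object; the grip force is fixed at half the most. Time passes only in rows, so rows that repeat a pose let the fingers close. It gives the time, the measured TCP pose, the force, the opening and the grip force at its end, in the units of the state.
- arm.read_state(): the state, without advancing time (a new reading comes with each control period).
- cams.capture(name): name is "scene" or "top" or "wrist"; returns a dict with "color" (420x560x3 uint8, red, green, blue), "fx", "fy", "cx", "cy" (pixels), "extrinsics" (4x4, takes a point from camera to world coordinates); the wrist camera has in their place "hand_eye" (4x4, takes a point from camera to tool coordinates, whose origin is the TCP and whose axes are the flange's). Camera axes: x right, y up, looking along -z (the intrinsics and any distortion apply to the point x, -y, -z); pixel columns grow to the right and rows downward; lengths in m; the calibration is good to about 2 mm. A picture is of the moment at which its call begins: read the wrist's pose just before it. There is no depth.
- arm.job_done(): hands the job in; it is judged then, once.
Trained networks look in a picture, given as the dict that the camera call returned (one of the last four; its "shot" number tells which), for a name from the list of things; names that differ only in an ending like _2 or _b are one class to them, and where a whole thing is asked for, a point or a joint stands for the part that bears it (a point fixed in the world has none). Each returns a list of dicts, best first, with "score" (0 to 1); they miss things now and then, are a little off and sometimes report something else, mostly with a low value. They report only what shows in the picture. A call takes as long as a camera call. They do not tell look-alikes from the thing itself.
- models.find_in(target, picture): "xyz" ([x, y, z] in m, in the coordinates of the camera as it stood for that picture, good to about 4 mm: the middle of the surface that is visible of it).
The state is a dict: "clock": time; "joint_positions": joint angles; "joint_velocities": joint speeds; "joint_torque": joint torques, N m; "tcp_pos": TCP position; "orientation": TCP orientation; "force": force on the tool from outside, world axes, zero at the start; "ft_torque": the same for the moment, N m; "finger_gap": finger opening in m; "gripper_force": force on a finger pad.
Only numpy, scipy, OpenCV 4.12 (cv2) and the standard library are available. Lean on these libraries where they do the work, as an engineer would, in place of code of your own. Each camera call takes 0.05 s, during which the arm holds its last target. There are 200 camera calls.

## Task

Stand the orange paint stick upright, paint end up, in the bay of the wooden holder. Then swing the green gate shut across it against its spring, hold it there, and push its red-knobbed bolt down into the brass keeper so that the gate stays latched when you let go. Leave the other two sticks, the brush jar and the varnish bottle where they are.

Things in the scene. Friction and masses are not known exactly. Their poses are not given: they have to be found in the camera images.
- holder: Fixed wooden holder with a one-stick bay; place and heading vary. Origin at table level under the bay's middle; x points to the bay's back wall (the open, gated front faces -x), y runs along the shut gate from hinge to keeper, z up. Base plate 12 mm thick, 150 (x) x 190 (y) mm, centred at x=-8, y=+12 mm, carries everything.
- bay_floor (a point): Middle of the bay's floor, 12 mm above the table (holder x=0, y=0), axes as the holder's. Clear inside of the bay: x and y from -35 to +35 and -34 to +34 mm; open above and in front. Side cheeks 12 mm thick, tops 55 mm above the table; back wall 12 mm thick, top 70 mm above the table (a stop to butt a stick's foot against).
- keeper (a point): Brass keeper: middle of its slot at the height of its top, holder x=-45, y=+68 mm, 36 mm above the table. The slot, open above, lies between a front and a rear wall, each 12 mm thick (x) and 32 mm long (y); it is 18 mm wide (holder x=-54 to -36 mm) and runs down to the base plate.
- orange_stick: Thick round oil-paint stick, orange paint end and band, about 0.24 kg, 140 mm long: paper sleeve 46 mm in diameter, 115 mm long, then the paint end 36 mm in diameter, 25 mm long. Origin on its axis at mid-length; x axis points to the paint end (foot at x=-70, sleeve ends at x=+45 mm). Starts lying in any of the three places in the tray; can roll.
- blue_stick: Bystander, same stick with blue paint end and band, lying in the tray; origin and axes as the orange stick's.
- green_stick: Bystander, same stick with green paint end and band, lying in the tray; origin and axes as the orange stick's.
- tray: Fixed shallow tray, 190 (x) x 330 (y) mm, cork floor 4 mm above the table, rims 8 mm thick and 14 mm high. Origin at table level under its middle; the three sticks lie about 100 mm apart along its y, roughly along its x, paint ends to +x.
- brush_jar: Bystander: loose white jar of brushes standing beside the holder on the keeper's side, 76 mm in diameter, 95 mm high, brush ends up to 165 mm. Origin at its foot.
- varnish: Bystander: loose amber varnish bottle, standing in front of the holder on the keeper's side, 60 mm in diameter, 140 mm high. Origin at its foot.
- gate (a joint): Angle of the gate about its upright hinge (rad): 0 shut across the bay's front, 1.7 wide open against a stop (its start); it can be pushed to -0.02. A preloaded torsion spring always drives it open: 0.7 N m when open, 1.1 N m when shut (5 to 8 N at the bolt). Green bar 12 mm thick, 40 to 64 mm above the table; the bolt's 24 mm sleeve (38 to 66 mm up) is 134 mm from the hinge.
- gate_hinge (a point): Point on the hinge axis: holder x=-45, y=-66 mm, 62 mm above the table. Opening turns the gate counter-clockwise seen from above: at angle q the bolt's axis is at holder x = -45 - 134 sin q, y = -66 + 134 cos q (mm).
- bolt (a joint): Downward travel of the upright drop bolt in the gate's end (m): 0 pulled fully up, 0.024 fully down. It starts anywhere between and stays where it is left (about 2.5 N of friction). Fully up, its 12 mm steel tip passes 6 mm above the keeper's walls; if more than 6 mm down it strikes the front wall and the gate cannot shut. With the gate shut it enters the slot with 3 mm of play each way.
- bolt_knob (a point): Middle of the bolt's red knob: an upright cylinder 26 mm in diameter and 45 mm high, to be gripped from above. 148.5 mm above the table with the bolt up, 124.5 mm with it down. It turns with the gate, not on its own axis.
There are look-alikes about, which are no part of the job. There is more than one size of the holder; the one meant has the size given above.

How it is judged:
By the outcome, as a careful person would: the job done as asked, in the order asked, and still so for the second after the job is handed in, with the robot touching nothing.
It also fails if it takes over 61 s, if anything falls off the work surface, if the arm or the gripper's body presses on something with over 40 N, if the wrist force passes 120 N, or if a joint passes its speed limit or range.

## Working session

There is one attempt and no reset: what is moved stays moved. The work goes in short steps, Python scripts to look and compute and a tool call to move; the robot and the scene stay as the last step left them, time stands still between calls to the robot, and variables do not carry over. Pictures are saved under pics/ and viewed, at most 11 in all, crops included, and the job is handed in when it is done.

Besides the shell and the picture viewer there is one more tool, called as name([rows], argument=value, ...), one row to a line, values as JSON. servo_tool: Moves the arm, as the interface text tells. Its arguments: {"type":"object","properties":{"rows":{"type":"array"}},"required":["rows"]}

```bash
mkdir -p pics; ls; cat > h.py <<'E'
from station import arm,cams,models
import numpy as np,cv2
from scipy.spatial.transform import Rotation as R
def save(p,n): cv2.imwrite('pics/'+n+'.png',p['color'][:,:,::-1])
def T_tool(s=None):
    s=s or arm.read_state(); T=np.eye(4); T[:3,:3]=R.from_euler('xyz',s['orientation'],degrees=True).as_matrix(); T[:3,3]=s['tcp_pos']; return T
def cap(n):
    T=T_tool(); p=cams.capture(n); p['E']=np.array(p['extrinsics']) if 'extrinsics' in p else T@np.array(p['hand_eye']); return p
def w(p,x): return (p['E']@np.r_[x,1])[:3]
def ray(p,u,v,z):
    K=np.array([[p['fx'],0,p['cx']],[0,p['fy'],p['cy']],[0,0,1]]);d=cv2.undistortPoints(np.array([[[u,v]]],float),K,np.array(p.get('distortion',np.zeros(5)),float))[0,0]
    D=p['E'][:3,:3]@np.array([d[0],-d[1],-1]);o=p['E'][:3,3];return o+D*(z-o[2])/D[2]
def pix(p,X):
    c=np.linalg.inv(p['E'])@np.r_[X,1];return np.array([p['fx']*c[0]/-c[2]+p['cx'],p['fy']*-c[1]/-c[2]+p['cy']])
def find(p,n):
    return [(round(d['score'],2),w(p,d['xyz']).round(4).tolist(),pix(p,w(p,d['xyz'])).round().tolist()) for d in models.find_in(n,p)]
E
python3 - <<'E'
from h import *
s=arm.read_state();print(s, arm.tcp_to_tips)
for n in ['top','scene']:
    p=cap(n);save(p,n);print(n,[k for k in p], p['E'][:3,3])
    for t in ['holder','orange_stick','blue_stick','green_stick','tray','brush_jar','varnish','gate','bolt','bolt_knob','keeper']:
        print(t,find(p,t))
E
```

```text
pics
{'clock': 0.0, 'joint_positions': array([ 8.46653981e+01,  2.33717540e+00,  4.80404849e+00, -2.78767013e-02,
       -9.25603783e+01, -1.91210709e+01]), 'joint_velocities': array([ 0.02774958,  0.10958641,  0.00767886, -0.0041988 , -0.01470878,
       -0.16283484]), 'joint_torque': array([-1.23690489e-05, -3.68209791e+01,  3.47422779e+01,  6.93216741e+00,
       -5.44621493e-03,  2.58428649e-06]), 'tcp_pos': array([0.24817809, 0.54596705, 0.25530552]), 'orientation': array([ 1.79902531e+02, -4.31466279e-03, -2.44544466e+01]), 'force': array([-0.1991022 ,  0.875918  ,  0.26175728]), 'ft_torque': array([ 0.03547058, -0.0514772 ,  0.03005884]), 'gripper_force': 0.0, 'finger_gap': 0.08528929407652011} 0.025
top ['color', 'fx', 'fy', 'cx', 'cy', 'extrinsics', 'shot', 'E'] [0.29046701 0.05674917 1.46459474]
holder [(0.95, [0.1984, 0.2813, 0.0087], [202.0, 294.0]), (0.74, [0.5284, 0.2896, 0.0111], [201.0, 171.0]), (0.17, [0.4938, -0.1874, 0.0454], [379.0, 182.0])]
orange_stick [(0.95, [0.5979, -0.1743, 0.0413], [373.0, 143.0])]
blue_stick [(0.89, [0.4928, -0.1874, 0.0439], [379.0, 182.0
[... 1120 characters left out ...]
ray [(0.95, [0.5289, -0.1628, 0.0001], [194.0, 193.0]), (0.32, [0.5378, 0.2977, 0.0143], [290.0, 360.0])]
brush_jar [(0.71, [0.3793, 0.3309, 0.0945], [385.0, 312.0])]
varnish [(0.84, [0.4454, 0.1251, 0.0859], [288.0, 243.0])]
gate [(0.89, [0.647, 0.1909, 0.0619], [203.0, 325.0]), (0.82, [0.182, 0.2557, 0.045], [436.0, 252.0])]
bolt [(0.8, [0.6563, 0.1589, 0.144], [184.0, 286.0]), (0.71, [0.1673, 0.2498, 0.1049], [449.0, 228.0])]
bolt_knob [(0.64, [0.6558, 0.1592, 0.1421], [184.0, 287.0]), (0.58, [0.1708, 0.2472, 0.1012], [446.0, 229.0]), (0.42, [0.5381, 0.2979, 0.0155], [290.0, 360.0])]
keeper [(0.82, [0.199, 0.2812, 0.0063], [433.0, 276.0]), (0.73, [0.5364, 0.3018, 0.0127], [292.0, 362.0])]
```

```bash
python3 - <<'E'
import cv2
a=cv2.imread('pics/top.png');cv2.imwrite('pics/topc.png',cv2.resize(a[80:335,150:430],None,fx=2.3,fy=2.3,interpolation=cv2.INTER_CUBIC))
E
```

```text
(no output)
```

View pics/topc.png

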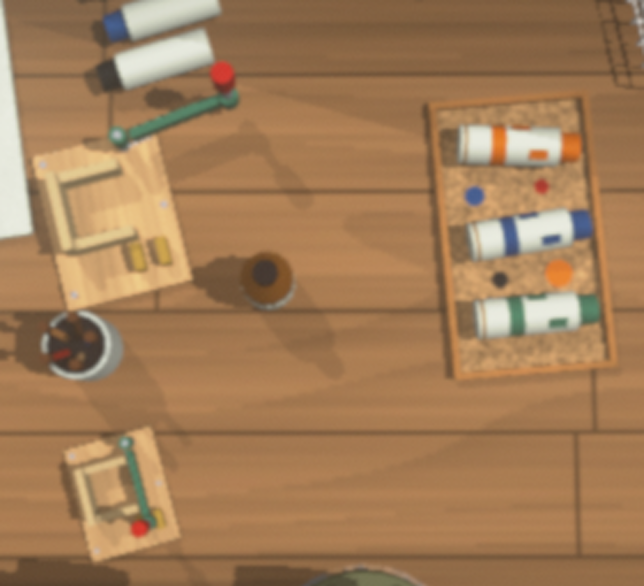

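View pics/scene.png

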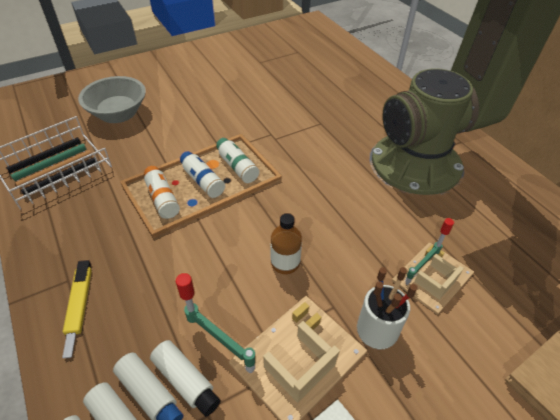

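The real holder is the larger one at scene pixel (290,360), beside the jar and with its gate open. The look-alike at (435,275) is smaller and its gate is nearly shut. The orange stick is the tray stick farthest from the base, at scene (161,193) and top (373,143). An orange paint dab in the tray at top (393,199) could be mistaken for it. The loose sticks at the lower left have blue and black ends. Next I'll fly over the holder for a closer look.

servo_tool([
  [0.045,0.03,-0.014,0,0,0,0],
  [0.09,0.06,-0.03,0,0,0,0],
  [0.137,0.093,-0.043,0,0,0,0],
  [0.182,0.124,-0.057,0,0,0,0],
  [0.228,0.155,-0.07,0,0,0,0],
  [0.273,0.186,-0.085,0,0,0,0],
  [0.319,0.217,-0.1,0,0,0,0],
  [0.319,0.217,-0.1,0,0,0,0],
])

```text
clock: 2.2
tcp_pos: [0.4505, 0.2137, 0.3582]
orientation: [-179.9, -0.1, -24.8]
force: [-0.5, 0.0, -0.7]
finger_gap: 0.0855
gripper_force: 0.0
```

```bash
python3 - <<'E'
from h import *
s=arm.read_state();print(s['clock'],s['tcp_pos'],s['orientation'],s['joint_positions'].round(1))
p=cap('wrist');save(p,'w1');print(np.array(p['hand_eye']).round(3),p['fx'],p['cx'],p['cy'])
np.savez('w1.npz',E=p['E'],fx=p['fx'],fy=p['fy'],cx=p['cx'],cy=p['cy'])
for t in ['holder','gate','bolt_knob','keeper','brush_jar','varnish']: print(t,find(p,t))
E
```

```text
2.2 [0.45048144 0.21374218 0.35819665] [-1.79868262e+02 -1.07225381e-01 -2.47504312e+01] [ 4.860e+01 -1.120e+01  2.800e+00  1.000e-01 -1.039e+02  1.660e+01]
[[-0.     0.952  0.307  0.08 ]
 [ 1.     0.001 -0.001  0.   ]
 [-0.001  0.307 -0.952 -0.117]
 [ 0.     0.     0.     1.   ]] 368.00786003398093 279.93265911970093 207.0046761655704
holder [(0.72, [0.5317, 0.285, 0.0155], [199.0, 120.0]), (0.58, [0.201, 0.2667, 0.008], [318.0, 322.0])]
gate [(0.63, [0.6112, 0.2519, 0.0611], [181.0, 38.0]), (0.59, [0.1758, 0.2496, 0.0472], [339.0, 348.0])]
bolt_knob [(0.8, [0.1722, 0.2437, 0.1112], [353.0, 384.0])]
keeper [(0.67, [0.5295, 0.2845, 0.011], [201.0, 121.0]), (0.55, [0.2053, 0.2739, 0.0082], [312.0, 321.0])]
brush_jar [(0.82, [0.379, 0.3075, 0.0925], [232.0, 258.0])]
varnish [(0.9, [0.4561, 0.1134, 0.1046], [370.0, 123.0]), (0.72, [0.3784, 0.3033, 0.0939], [235.0, 257.0])]
```

View pics/w1.png

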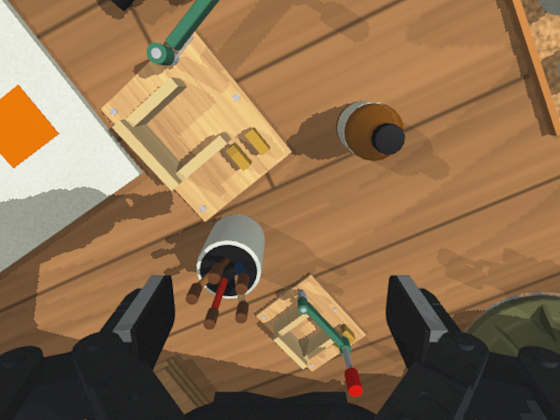

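Wrist view: the holder's base-plate corners are at (102,107), (208,220) and (291,152), the hinge top at (158,53), and the keeper walls at (237,156) and (257,141). I'll fit the holder pose from these.

```bash
cat >> h.py <<'E'
def hfit(src,dst):
    src=np.array(src);dst=np.array(dst);a=src-src.mean(0);b=dst-dst.mean(0)
    th=np.arctan2((a[:,0]*b[:,1]-a[:,1]*b[:,0]).sum(),(a*b).sum());c,s=np.cos(th),np.sin(th);M=np.array([[c,-s],[s,c]])
    t=dst.mean(0)-M@src.mean(0);return th,M,t,(src@M.T+t-dst)
E
python3 - <<'E'
from h import *
p=dict(np.load('w1.npz'))
src=[(.067,-.083),(.067,.107),(-.083,.107)];px=[(102,107),(208,220),(291,152)]
dst=[ray(p,*q,.012)[:2] for q in px]
th,M,t,r=hfit(src,dst);print(np.degrees(th),t,(r*1000).round(1))
f=lambda x,y:M@[x,y]+t
for n,x,y,z in [('bay',0,0,.012),('keepF',-.060,.068,.036),('keepR',-.03,.068,.036),('keep',-.045,.068,.036),('hinge',-.045,-.066,.07),('bolt17',-.045-.134*np.sin(1.7),-.066+.134*np.cos(1.7),.148)]:
    q=f(x,y);print(n,q.round(4),pix(p,[*q,z]).round())
a=cv2.imread('pics/top.png')
E
```

```text
104.17023378360305 [0.53115076 0.30199423] [[ 0.7  1.3]
 [-0.4  2.9]
 [-0.3 -4.2]]
bay [0.5312 0.302 ] [188. 126.]
keepF [0.4799 0.2272] [259. 141.]
keepR [0.4726 0.2563] [240. 156.]
keep [0.4762 0.2417] [250. 149.]
hinge [0.6062 0.2745] [162.  51.]
bolt17 [0.6554 0.1499] [ 242. -101.]
```

servo_tool([
  [0.042,0.04,0.01,0,0,9.3,0],
  [0.084,0.08,0.02,0,0,18.6,0],
  [0.126,0.12,0.035,0,0,27.9,0],
  [0.168,0.16,0.05,0,0,37.1,0],
  [0.21,0.2,0.065,0,0,46.4,0],
  [0.252,0.24,0.08,0,0,55.7,0],
  [0.293,0.277,0.1,0,0,65,0],
  [0.293,0.277,0.1,0,0,65,0],
])

```text
clock: 3.55
tcp_pos: [0.6008, -0.159, 0.252]
orientation: [179.6, 0.0, -89.7]
force: [-0.5, 0.6, -0.1]
finger_gap: 0.0855
gripper_force: 0.0
```

```bash
python3 - <<'E'
from h import *
s=arm.read_state();print(s['clock'],s['tcp_pos'],s['orientation'],s['joint_positions'].round(1))
p=cap('wrist');save(p,'w2')
np.savez('w2.npz',E=p['E'],fx=p['fx'],fy=p['fy'],cx=p['cx'],cy=p['cy'])
for t in ['orange_stick','tray']: print(t,find(p,t))
E
```

```text
3.55 [ 0.60078305 -0.15895004  0.25195299] [ 1.79606991e+02  7.43390439e-03 -8.97202391e+01] [  3.6   5.9   8.2  -0.  -92.7  -3.3]
orange_stick [(0.85, [0.6011, -0.1843, 0.0441], [279.0, 153.0])]
tray [(0.73, [0.5235, -0.2056, 0.004], [358.0, 124.0])]
```

View pics/w2.png

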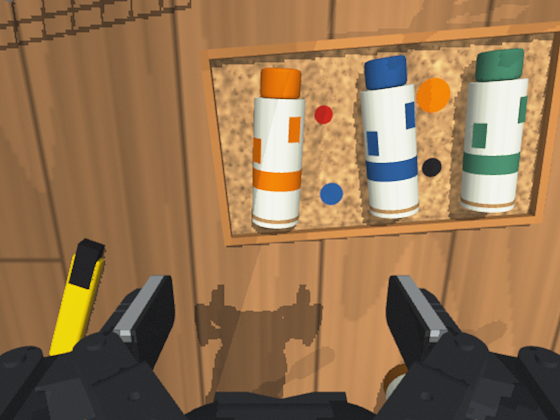

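Wrist view 2: the orange stick's axis runs from the foot at (276,222) to the paint tip at (281,70), and the sleeve ends near row 97. This matches the description, and the blue and green sticks sit to its right.

```bash
python3 - <<'E'
from h import *
p=dict(np.load('w2.npz'))
for q,z in [((276,215),.048),((276.5,226),.02),((280,97),.05),((281,70),.03)]: print(q,ray(p,*q,z).round(4))
E
```

```text
(276, 215) [ 0.6035 -0.1271  0.048 ]
(276.5, 226) [ 0.6031 -0.1057  0.02  ]
(280, 97) [ 0.6003 -0.2316  0.05  ]
(281, 70) [ 0.5994 -0.2536  0.03  ]
```

servo_tool([
  [0.025,0,0.04,0,-8,0.5,0.25],
  [0.05,0,0.08,0,-16,1,0.25],
  [0.075,0,0.12,0,-24,1.5,0.25],
  [0.092,0,0.148,0,-30,1.8,0.25],
  [0.082,0,0.165,0,-30,1.8,0.25],
  [0.068,0,0.19,0,-30,1.8,0.25],
  [0.058,0,0.207,0,-30,1.8,0.25],
  [0.054,0,0.214,0,-30,1.8,0.25],
])

```text
clock: 4.7
tcp_pos: [0.6017, -0.2089, 0.0424]
orientation: [179.5, 30.0, -91.3]
force: [-0.1, -0.4, 0.3]
finger_gap: 0.064
gripper_force: 0.0
```

```bash
python3 - <<'E'
from h import *
s=arm.read_state();print(s['clock'],s['tcp_pos'],s['orientation'],s['joint_positions'].round(1),s['finger_gap'],s['force'])
p=cap('wrist');save(p,'w3')
E
```

```text
4.7 [ 0.60165153 -0.2088544   0.04239272] [179.4822696   29.96532915 -91.26516619] [-17.4  23.8  12.6 -28.5 -88.7  19.5] 0.06401974339016478 [-0.08033585 -0.40130482  0.29984949]
```

View pics/w3.png

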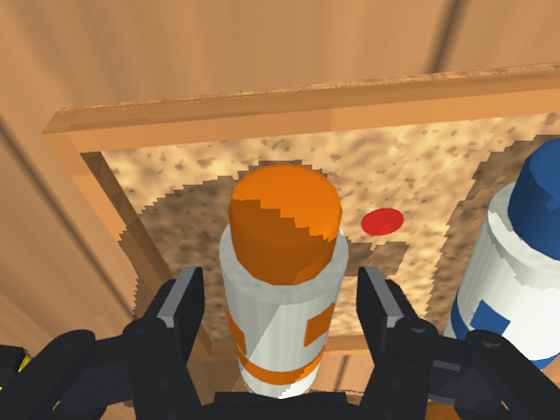

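The stick is centred between the open fingers, so I'll close.

servo_tool([
  [0,0,0,0,0,0,0.6],
  [0,0,0,0,0,0,0.8],
  [0,0,0,0,0,0,1],
  [0,0,0,0,0,0,1],
  [0,0,0,0,0,0,1],
  [-0.01,0,-0.017,0,0,0,1],
  [-0.03,0,-0.052,0,0,0,1],
  [-0.05,0,-0.087,0,0,0,1],
])

```text
clock: 5.75
tcp_pos: [0.6018, -0.2112, 0.1438]
orientation: [179.4, 30.0, -91.5]
force: [0.7, 0.4, -2.4]
finger_gap: 0.0438
gripper_force: 61.5
```

```bash
cat >> h.py <<'E'
def rel(target_pos,tz,tx,frm=None):
    "rows numbers to go to pose with tool z=tz, tool x~tx"
    T=frm if frm is not None else T_tool();tz=np.array(tz,float)/np.linalg.norm(tz);tx=np.array(tx,float);tx-=tz*(tx@tz);tx/=np.linalg.norm(tx)
    M=np.c_[tx,np.cross(tz,tx),tz];d=T[:3,:3].T@(np.array(target_pos)-T[:3,3]);return d.round(4),R.from_matrix(T[:3,:3].T@M).as_rotvec(degrees=True).round(1)
E
python3 - <<'E'
from h import *
s=arm.read_state();print(s['clock'],s['tcp_pos'],s['orientation'],s['joint_positions'].round(1),s['finger_gap'],s['force'],s['gripper_force'])
h=np.radians(40);o=np.array([np.cos(h),np.sin(h),0])
tz=.866*o+[0,0,-.5];tx=[0,0,1.]
for P in ([.50,.20,.32],[.53,.295,.24]): print(rel(P,tz,tx))
E
```

```text
5.75 [ 0.60180553 -0.21122912  0.14377612] [179.3673952   29.98162867 -91.51190356] [-17.7  20.   18.6 -28.7 -97.4  14.7] 0.04380883003640441 [ 0.66006316  0.39544663 -2.36458457] 61.5170681476593
(array([-0.4418,  0.112 ,  0.0527]), array([  36.4,   45.1, -134.4]))
(array([-0.4848,  0.0833,  0.1695]), array([  36.4,   45.1, -134.4]))
```

servo_tool([
  [-0.0285,0.0068,-0.01,-5,0,-8.66,1],
  [-0.057,0.0135,-0.019,-10,0,-17.3,1],
  [-0.0855,0.02,-0.029,-15,0,-26,1],
  [-0.114,0.027,-0.0385,-20,0,-34.6,1],
  [-0.1425,0.034,-0.048,-25,0,-43.3,1],
  [-0.171,0.0405,-0.058,-30,0,-52,1],
  [-0.2,0.047,-0.067,-35,0,-60.6,1],
  [-0.228,0.054,-0.077,-40,0,-69.3,1],
])

```text
clock: 6.75
tcp_pos: [0.5528, -0.0504, 0.3246]
orientation: [179.9, 30.5, -10.9]
force: [0.8, 0.0, -3.9]
finger_gap: 0.044
gripper_force: 61.6
```

```bash
python3 - <<'E'
from h import *
s=arm.read_state();print(s['clock'],s['tcp_pos'],s['orientation'],s['joint_positions'].round(1),s['finger_gap'],s['force'],s['gripper_force'])
h=np.radians(40);o=np.array([np.cos(h),np.sin(h),0])
tz=.866*o+[0,0,-.5];tx=[0,0,1.]
for P in ([.53,.12,.33],[.50,.20,.30],[.53,.295,.24]): print(rel(P,tz,tx))
E
```

```text
6.75 [ 0.55284919 -0.05042914  0.32458934] [179.91717897  30.45310648 -10.91721   ] [   9.    21.    33.4  -13.  -130.6   64.1] 0.04395386638231819 [ 0.81915802  0.00864936 -3.91092434] 61.619582176208496
(array([-0.0499, -0.1631,  0.0228]), array([ 14.4,  83.9, -54.4]))
(array([-0.0732, -0.236 ,  0.0712]), array([ 14.4,  83.9, -54.4]))
(array([-0.0329, -0.335 ,  0.117 ]), array([ 14.4,  83.9, -54.4]))
```

servo_tool([
  [-0.007,-0.024,0.006,1.4,8.4,-5.4,1],
  [-0.014,-0.048,0.012,2.9,16.8,-10.9,1],
  [-0.021,-0.072,0.018,4.3,25.2,-16.3,1],
  [-0.028,-0.096,0.024,5.8,33.6,-21.8,1],
  [-0.035,-0.12,0.03,7.2,42,-27.2,1],
  [-0.042,-0.144,0.036,8.6,50.3,-32.6,1],
  [-0.05,-0.168,0.043,10.1,58.7,-38.1,1],
  [-0.058,-0.19,0.05,11.5,67.1,-43.5,1],
])

```text
clock: 7.75
tcp_pos: [0.515, 0.1502, 0.3104]
orientation: [-171.0, -42.5, 24.7]
force: [-0.1, 0.1, -1.7]
finger_gap: 0.0439
gripper_force: 61.7
```

```bash
python3 - <<'E'
from h import *
s=arm.read_state();print(s['clock'],s['tcp_pos'],s['orientation'],s['joint_positions'].round(1),s['finger_gap'],s['force'],s['gripper_force'])
h=np.radians(40);o=np.array([np.cos(h),np.sin(h),0])
tz=.866*o+[0,0,-.5];tx=[0,0,1.]
for P in ([.50,.20,.30],[.53,.295,.24]): print(rel(P,tz,tx))
E
```

```text
7.75 [0.51501079 0.15020326 0.3104297 ] [-170.9886583   -42.50768216   24.72883918] [ 37.6 -41.4 -31.8  -0.3 -56.3  80.7] 0.04390884695688412 [-0.11760074  0.06829562 -1.65488387] 61.66173219680786
(array([-0.0017, -0.0489,  0.0205]), array([  3. ,  16.6, -10.9]))
(array([ 0.0071, -0.1077,  0.1204]), array([  3. ,  16.6, -10.9]))
```

servo_tool([
  [0.001,-0.02,0.022,1,5.5,-3.6,1],
  [0.003,-0.045,0.048,2,11,-7.2,1],
  [0.004,-0.07,0.075,3,16.6,-10.9,1],
  [0.006,-0.09,0.1,3,16.6,-10.9,1],
  [0.007,-0.108,0.12,3,16.6,-10.9,1],
  [0.007,-0.108,0.12,3,16.6,-10.9,1],
])

```text
clock: 8.5
tcp_pos: [0.5298, 0.2943, 0.2355]
orientation: [180.0, -59.4, 39.8]
force: [0.7, -0.8, -3.6]
finger_gap: 0.0437
gripper_force: 61.9
```

```bash
python3 - <<'E'
from h import *
s=arm.read_state();print(s['clock'],s['tcp_pos'],s['orientation'],s['joint_positions'].round(1),s['finger_gap'],s['force'],s['gripper_force'])
T=T_tool();print('toolz',T[:3,2],'grasp',(T@[0,0,.006,1])[:3])
ps=cap('scene');pw=cap('wrist')
for p,n in ((ps,'s4'),(pw,'w4')):
    save(p,n);np.savez(n+'.npz',E=p['E'],fx=p['fx'],fy=p['fy'],cx=p['cx'],cy=p['cy'])
print(find(ps,'orange_stick'))
print(pw['color'].shape)
a=cv2.resize(ps['color'][180:420,130:430],(600,480),interpolation=cv2.INTER_CUBIC);cv2.imwrite('pics/s4c.png',a[:,:,::-1])
E
```

```text
8.5 [0.52980254 0.2942848  0.23545247] [179.99419177 -59.4145603   39.84129185] [ 50.1 -41.5 -57.4  30.9 -17.4  54.9] 0.04365133241983522 [ 0.72809789 -0.79087646 -3.55234103] 61.906700134277344
toolz [ 0.66106092  0.55145078 -0.50882266] grasp [0.53376891 0.2975935  0.23239954]
[(0.75, [0.5526, 0.3186, 0.2444], [294.0, 305.0])]
(420, 560, 3)
```

View pics/s4c.png

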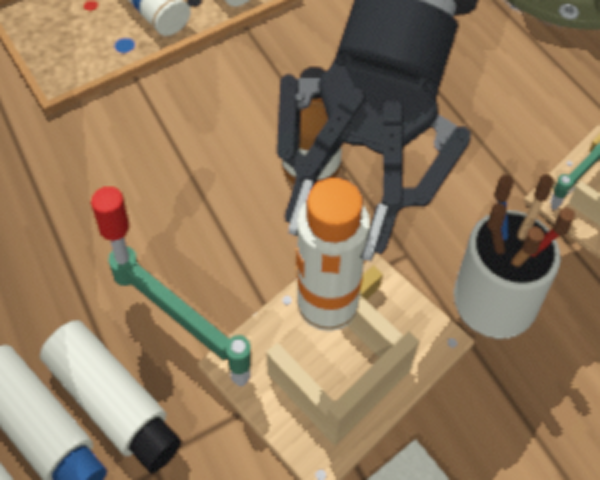

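View pics/w4.png

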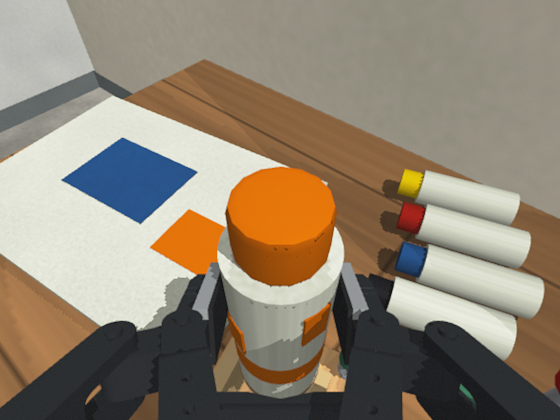

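Joints 3 and 5 are close to their limits. I'll fit the arm's kinematics from the logged poses so I can choose a feasible tool heading for the placement.

```bash
cat > kin.py <<'E'
import numpy as np
from scipy.optimize import least_squares
from scipy.spatial.transform import Rotation as R
D=[([84.666,2.337,4.804,0,-92.56,-19.12],[.2482,.5460,.2553],[179.9,0,-24.45]),
([48.6,-11.2,2.8,.1,-103.9,16.6],[.4505,.2137,.3582],[-179.87,-.1,-24.75]),
([3.6,5.9,8.2,0,-92.7,-3.3],[.6008,-.1590,.2520],[179.6,0,-89.72]),
([-17.4,23.8,12.6,-28.5,-88.7,19.5],[.6017,-.2089,.0424],[179.48,29.97,-91.27]),
([-17.7,20,18.6,-28.7,-97.4,14.7],[.6018,-.2112,.1438],[179.37,29.98,-91.51]),
([9,21,33.4,-13,-130.6,64.1],[.5528,-.0504,.3246],[179.92,30.45,-10.92]),
([37.6,-41.4,-31.8,-.3,-56.3,80.7],[.5150,.1502,.3104],[-170.99,-42.51,24.73]),
([50.1,-41.5,-57.4,30.9,-17.4,54.9],[.5298,.2943,.2355],[180,-59.41,39.84])]
LO=np.array([-146.85,-73.84,-62.03,-188.31,-161.28,-171.36]);HI=np.array([146.85,115.35,85.46,113.3,-10.13,171.36])
def fk(q,p,s4,s6,c6):
    q=np.asarray(q,float);a0,z0,L1,L2,e,L3,d=p;r=lambda ax,a:R.from_euler(ax,a,degrees=True)
    b=r('z',q[0]);f=r('y',-(q[2]-q[1]));t2=np.radians(q[1])
    P=np.array([a0+L1*np.sin(t2),d,z0+L1*np.cos(t2)])+f.apply([L2,0,e])
    W=b*f*r('x',s4*q[3])*r('y',-q[4])
    P=b.apply(P)+W.apply([L3,0,0])
    M=W*r('x',s6*q[5]+c6)*R.from_matrix(np.array([[0,0,1],[0,1,0],[-1,0,0]]))
    return P,M
def res(p,a):
    o=[]
    for q,t,e in D:
        P,M=fk(q,p,*a);o+=list((P-t)*10);o+=list((R.from_euler('xyz',e,degrees=True).inv()*M).as_rotvec())
    return np.array(o)
best=None
for s4 in(1,-1):
  for s6 in(1,-1):
    for c6 in(0,90,180,270):
        r=least_squares(res,[0,.3,.4,.4,0,.2,-.2],args=((s4,s6,c6),))
        if best is None or r.cost<best[0]: best=(r.cost,r.x,(s4,s6,c6))
C,PAR,A=best
FK=lambda q:fk(q,PAR,*A)
def ik(pos,M,q0):
    f=lambda q:np.r_[(FK(q)[0]-pos)*10,(M.inv()*FK(q)[1]).as_rotvec()]
    r=least_squares(f,np.clip(q0,LO+.1,HI-.1),bounds=(LO,HI),x_scale=30);return r.x,np.abs(r.fun).max()
E
python3 - <<'E'
from kin import *
print(C,PAR.round(4),A); print((np.abs(res(PAR,A)).reshape(8,6).max(0)).round(4))
q=np.array(D[-1][0])
for el in (30,45):
 for h in range(-60,181,15):
  a=np.radians(h);e=np.radians(el);tz=np.array([np.cos(e)*np.cos(a),np.cos(e)*np.sin(a),-np.sin(e)]);tx=np.array([np.sin(e)*np.cos(a),np.sin(e)*np.sin(a),np.cos(e)])
  M=R.from_matrix(np.c_[tx,np.cross(tz,tx),tz]);o=[]
  for z in (.24,.11):
   pos=np.array([.531,.302,z])-.006*tz;c=[]
   for q0 in (q,[50,-10,-30,-80,-40,140],[50,-10,-30,80,-40,20],[50,-10,-30,-170,-40,-110],[50,0,-20,-100,-50,0]):
    s,m=ik(pos,M,np.array(q0,float))
    if m<.01 and not any(np.abs(s-k).max()<3 for k in c): c.append(s)
   o.append([k.round().astype(int).tolist() for k in c])
  print(el,h,o)
E
```

```text
1.2844261582696248 [ 0.0283  0.2008  0.4172  0.5198 -0.0389  0.3688 -0.1919] (-1, -1, 270)
[2.091e-01 2.893e-01 8.946e-01 1.100e-03 8.000e-04 2.200e-03]
30 -60 [[[74, 20, 5, 45, -117, -38]], [[74, 27, 0, 41, -108, -48]]]
30 -45 [[[79, 9, -8, 49, -109, -33]], [[79, 18, -13, 47, -99, -44]]]
30 -30 [[[83, -3, -20, 54, -100, -27]], [[83, 7, -26, 53, -91, -40]]]
30 -15 [[[86, -17, -32, 58, -92, -19]], [[86, -6, -39, 59, -82, -34]]]
30 0 [[[87, -32, -42, 61, -83, -7]], [[87, -21, -51, 65, -73, -25]]]
30 15 [[[84, -47, -49, 59, -71, 9]], [[84, -37, -60, 67, -61, -11]]]
30 30 [[[71, -54, -52, 47, -51, 32]], []]
30 45 [[[52, -46, -49, 12, -28, 76]], [[52, -37, -60, 41, -10, 46]]]
30 60 [[[35, -31, -42, -46, -31, 145]], [[34, -20, -50, -86, -22, -171]]]
30 75 [[], [[24, -5, -39, -80, -43, -162]]]
30 90 [[], [[19, 7, -26, -72, -60, -157]]]
30 105 [[[17, 9, -7, -61, -80, -167]], [[17, 18, -13, -64, -74, -153]]]
30 120 [[[18, 20, 6, -58, -93, -162]], [[18, 28, 0, -58, -86, -151]]]
30 135 [[[20, 30, 19, -55, -105, -157]], [[20, 36, 13, -52, -98, -147]]]
30 150 [[[23, 39, 32, -51, -117, -153]], [[2
[... 626 characters left out ...]
]], [[63, -34, -49, 36, -41, 36]]]
45 45 [[[50, -35, -35, 5, -46, 82]], [[50, -30, -47, 8, -29, 79]]]
45 60 [[[39, -27, -30, -21, -46, 121]], [[39, -20, -41, -31, -30, 133]]]
45 75 [[[30, -16, -23, -38, -55, 149]], [[30, -10, -32, -47, -43, 164]]]
45 90 [[[25, -6, -14, -44, -67, 168]], []]
45 105 [[], [[23, 11, -12, -49, -69, -169]]]
45 120 [[[23, 14, 7, -45, -90, -170]], [[23, 19, -1, -45, -80, -160]]]
45 135 [[[24, 22, 18, -42, -101, -162]], [[24, 27, 9, -41, -91, -153]]]
45 150 [[[27, 30, 28, -39, -111, -154]], [[27, 34, 19, -37, -101, -146]]]
45 165 [[[30, 37, 38, -36, -121, -145]], [[30, 40, 28, -32, -110, -138]]]
45 180 [[[34, 42, 46, -31, -129, -136]], [[34, 45, 36, -26, -118, -128]]]
```

```bash
cat > kin.py <<'E'
import numpy as np
from scipy.optimize import least_squares
from scipy.spatial.transform import Rotation as R
exec(open('kd.py').read())
LO=np.array([-146.85,-73.84,-62.03,-188.31,-161.28,-171.36]);HI=np.array([146.85,115.35,85.46,113.3,-10.13,171.36])
r=lambda ax,a:R.from_euler(ax,a,degrees=True)
def frames(q):
    b=r('z',q[0]);u=b*r('y',q[1]);f=b*r('y',-(q[2]-q[1]));h=f*r('x',-q[3]);W=h*r('y',-q[4])
    M=W*r('x',-q[5]+270)*R.from_matrix(np.array([[0,0,1],[0,1,0],[-1,0,0]]));return b,u,f,h,W,M
def cols(q):
    b,u,f,h,W,M=[k.as_matrix() for k in frames(q)]
    return np.c_[b[:,[0,1]],[0,0,1],u[:,[0,2]],f[:,[0,2]],h[:,[1,2]],W[:,[0,2]]],M
A=np.vstack([cols(q)[0] for q,_,_ in D]);B=np.concatenate([t for _,t,_ in D])
lam=1e-3;x=np.linalg.solve(A.T@A+lam**2*np.eye(A.shape[1]),A.T@B)
def FK(q):
    c,M=cols(q);return c@x,R.from_matrix(M)
def ik(pos,M,q0):
    f=lambda q:np.r_[(FK(q)[0]-pos)*10,(M.inv()*FK(q)[1]).as_rotvec()]
    s=least_squares(f,np.clip(q0,LO+.1,HI-.1),bounds=(LO,HI),x_scale=30);return s.x,np.abs(s.fun).max()
E
cat > kd.py <<'E'
D=[([84.666,2.337,4.804,0,-92.56,-19.12],[.2482,.5460,.2553],[179.9,0,-24.45]),
([48.6,-11.2,2.8,.1,-103.9,16.6],[.4505,.2137,.3582],[-179.87,-.1,-24.75]),
([3.6,5.9,8.2,0,-92.7,-3.3],[.6008,-.1590,.2520],[179.6,0,-89.72]),
([-17.4,23.8,12.6,-28.5,-88.7,19.5],[.6017,-.2089,.0424],[179.48,29.97,-91.27]),
([-17.7,20,18.6,-28.7,-97.4,14.7],[.6018,-.2112,.1438],[179.37,29.98,-91.51]),
([9,21,33.4,-13,-130.6,64.1],[.5528,-.0504,.3246],[179.92,30.45,-10.92]),
([37.6,-41.4,-31.8,-.3,-56.3,80.7],[.5150,.1502,.3104],[-170.99,-42.51,24.73]),
([50.1,-41.5,-57.4,30.9,-17.4,54.9],[.5298,.2943,.2355],[180,-59.41,39.84])]
E
python3 - <<'E'
from kin import *
print(x.round(3),np.abs(A@x-B).reshape(-1,3).max(1).round(4),np.linalg.svd(A)[1].round(3))
E
```

```text
[-0.     0.     0.152 -0.002  0.398  0.552  0.004 -0.196 -0.002  0.32
  0.002] [0.0002 0.0004 0.0002 0.0004 0.0006 0.0003 0.0003 0.0002] [6.072 5.48  3.965 1.472 1.358 0.861 0.502 0.448 0.322 0.247 0.091]
```

```bash
python3 - <<'E'
from kin import *
q=np.array(D[-1][0])
rng=np.random.default_rng(0)
S=[q]+[np.array([rng.uniform(10,90),rng.uniform(-60,40),rng.uniform(-60,40),rng.uniform(-185,110),rng.uniform(-140,-12),rng.uniform(-170,170)]) for _ in range(12)]
for el in (30,):
 for h in range(-60,181,15):
  a=np.radians(h);e=np.radians(el);tz=np.array([np.cos(e)*np.cos(a),np.cos(e)*np.sin(a),-np.sin(e)]);tx=np.array([np.sin(e)*np.cos(a),np.sin(e)*np.sin(a),np.cos(e)])
  M=R.from_matrix(np.c_[tx,np.cross(tz,tx),tz]);o=[]
  for z in (.24,.11):
   pos=np.array([.531,.302,z])-.006*tz;c=[]
   for q0 in S:
    s,m=ik(pos,M,q0)
    if m<.003 and not any(np.abs(s-k).max()<5 for k in c): c.append(s)
   o.append([k.round().astype(int).tolist() for k in c])
  print(el,h,o)
E
```

```text
30 -60 [[[66, 15, -13, 46, -103, -43]], [[67, 21, -19, 44, -94, -52]]]
30 -45 [[[68, 5, -26, 53, -92, -38]], [[68, 12, -32, 53, -84, -48]]]
30 -30 [[[68, -6, -38, 60, -81, -31]], [[67, 2, -45, 64, -73, -44]]]
30 -15 [[[65, -17, -49, 68, -67, -24]], [[61, -9, -56, 77, -59, -40]]]
30 0 [[[59, -28, -57, 73, -51, -14]], []]
30 15 [[], []]
30 30 [[], []]
30 45 [[[51, -41, -51, 14, -20, 74]], []]
30 60 [[[31, -29, -27, -38, -42, 135]], [[26, -20, -31, -54, -38, 156]]]
30 75 [[[18, -17, -14, -54, -63, 160]], []]
30 90 [[[13, -5, -3, -59, -80, 171]], []]
30 105 [[], [[12, 13, 2, -60, -87, -169]]]
30 120 [[], [[14, 22, 13, -57, -99, -164]]]
30 135 [[[16, 25, 30, -59, -118, -170]], [[17, 30, 23, -54, -110, -159]]]
30 150 [[[19, 33, 41, -58, -129, -165]], [[21, 38, 33, -51, -121, -153]]]
30 165 [[[23, 40, 51, -56, -140, -160]], [[25, 45, 42, -47, -130, -147]]]
30 180 [[[28, 46, 59, -52, -149, -153]], [[30, 50, 49, -40, -138, -138]]]
```

```bash
python3 - <<'E'
from h import *
src={'BK':(.067,.107,.012),'FK':(-.083,.107,.012),'FH':(-.083,-.083,.012),'hingetop':(-.045,-.066,.070)}
obs=[('w1','BK',(208,220)),('w1','FK',(291,152)),('w1',(.067,-.083,.012),(102,107)),('w1','hingetop',(159,52)),('w1',(-.030,.068,.036),(237,156)),('w1',(-.060,.068,.036),(257,141)),
('s4','BK',(366.5,352.5)),('s4','FK',(322.5,307)),('s4','FH',(231.5,362)),('s4','hingetop',(249.5,353))]
P={n:dict(np.load(n+'.npz')) for n in('w1','s4')}
from scipy.optimize import least_squares
def f(v):
    c,s=np.cos(v[2]),np.sin(v[2]);o=[]
    for n,k,u in obs:
        X=src[k] if isinstance(k,str) else k
        o.append(pix(P[n],[v[0]+c*X[0]-s*X[1],v[1]+s*X[0]+c*X[1],X[2]])-u)
    return np.concatenate(o)
r=least_squares(f,[.531,.302,np.radians(104)],loss='soft_l1',f_scale=2);print(r.x[:2],np.degrees(r.x[2]));print(f(r.x).reshape(-1,2).round(1))
E
```

```text
[0.53154116 0.30521361] 103.95700132400168
[[ -4.4   1.8]
 [  0.6   0. ]
 [ -3.6   0.4]
 [  0.2   0.5]
 [  0.5   1.5]
 [ -0.4   0.8]
 [ -0.5  -2.7]
 [-17.8 -12.5]
 [ -5.   -2.1]
 [ -2.2   1.8]]
```

```bash
python3 - <<'E'
from h import *
p=dict(np.load('s4.npz'))
print(pix(p,[.5338,.2976,.1374]),pix(p,[.5338,.2976,.2774]))
s=arm.read_state()
h=np.radians(60);o=np.array([np.cos(h),np.sin(h),0]);tz=.866*o+[0,0,-.5]
print(rel([.527,.303,.25],tz,[0,0,1.]))
E
```

```text
[295.01680274 324.86991299] [299.84539692 272.47036433]
(array([ 0.0104, -0.0092, -0.0024]), array([ 17.4,   0.2, -10.2]))
```

```bash
python3 - <<'E'
from h import *
p=dict(np.load('s4.npz'));w_=dict(np.load('w4.npz'))
G=np.array([.5298,.2943,.2355])+.013*np.array([.661,.551,-.509])
for s in(-.0895,.0255,.0505): X=G+[0,0,s];print(s,pix(p,X),pix(w_,X))
E
```

```text
-0.0895 [293.73819248 327.6803188 ] [277.4351146  368.86950404]
0.0255 [297.41911282 286.07365474] [275.93787628 260.167521  ]
0.0505 [298.37053506 275.31941342] [275.30735427 214.39057885]
```

servo_tool([
  [0.002,-0.002,0,3,0,-1.7,1],
  [0.004,-0.004,-0.001,6,0,-3.5,1],
  [0.006,-0.006,-0.001,9.5,0.1,-5.5,1],
  [0.008,-0.008,-0.002,13,0.1,-7.6,1],
  [0.01,-0.009,-0.002,17.4,0.2,-10.2,1],
  [0.01,-0.009,-0.002,17.4,0.2,-10.2,1],
  [0.01,-0.009,-0.002,17.4,0.2,-10.2,1],
])

```text
clock: 9.52
tcp_pos: [0.5279, 0.3028, 0.2507]
orientation: [179.9, -60.1, 60.1]
force: [-0.2, -0.3, -3.4]
finger_gap: 0.0438
gripper_force: 62.3
```

```bash
python3 - <<'E'
from h import *
s=arm.read_state();print(s['clock'],s['tcp_pos'],s['orientation'],s['joint_positions'].round(1),s['finger_gap'],s['force'])
h=np.radians(60);o=np.array([np.cos(h),np.sin(h),0]);tz=.866*o+[0,0,-.5]
for z in (.2,.125,.108): print(rel([.5244,.3003,z],tz,[0,0,1.]))
E
```

```text
9.525 [0.52793123 0.30279118 0.25069394] [179.85645899 -60.07676662  60.05400563] [ 32.7 -29.4 -26.7 -36.5 -41.7 133.4] 0.04383932819001252 [-0.15436586 -0.25004402 -3.38087293]
(array([-0.0459, -0.0019,  0.0219]), array([ 0.1, -0.1,  0. ]))
(array([-0.1109, -0.002 ,  0.0593]), array([ 0.1, -0.1,  0. ]))
(array([-0.1256, -0.002 ,  0.0678]), array([ 0.1, -0.1,  0. ]))
```

servo_tool([
  [-0.02,-0.001,0.011,0,0,0,1],
  [-0.04,-0.002,0.021,0,0,0,1],
  [-0.06,-0.002,0.031,0,0,0,1],
  [-0.0805,-0.002,0.042,0,0,0,1],
  [-0.0805,-0.002,0.042,0,0,0,1],
  [-0.0805,-0.002,0.042,0,0,0,1],
])

```text
clock: 10.28
tcp_pos: [0.5237, 0.3013, 0.1597]
orientation: [179.8, -60.0, 60.3]
force: [-0.1, -0.4, -2.4]
finger_gap: 0.0439
gripper_force: 62.3
```

```bash
python3 - <<'E'
from h import *
s=arm.read_state();print(s['clock'],s['tcp_pos'],s['orientation'],s['joint_positions'].round(1),s['force'])
ps=cap('scene');pt=cap('top');save(ps,'s5')
a=cv2.resize(ps['color'][220:420,180:430],(800,640)[:2],interpolation=cv2.INTER_CUBIC);a=cv2.resize(ps['color'][240:420,190:400],(560,480),interpolation=cv2.INTER_CUBIC)
b=cv2.resize(pt['color'][120:210,165:255],(240,240),interpolation=cv2.INTER_CUBIC);b=np.vstack([b,b*0])
cv2.imwrite('pics/s5c.png',np.hstack([a,b])[:,:,::-1])
h=np.radians(60);o=np.array([np.cos(h),np.sin(h),0]);tz=.866*o+[0,0,-.5]
G=s['tcp_pos']+.013*T_tool()[:3,2];print('stick',G)
def c(X): q=pix(ps,X);return ((q-[190,240])*[560/210,480/180]).round()
th=np.radians(104);H=lambda x,y,z:np.array([.5315+np.cos(th)*x-np.sin(th)*y,.304+np.sin(th)*x+np.cos(th)*y,z])
print('foot',c(G-[0,0,.0895]),'tip',c(G+[0,0,.0505]))
for n,x,y,z in [('bwH in',.035,-.034,.07),('bwK in',.035,.034,.07),('ckH front in',-.035,-.034,.055),('ckK front in',-.035,.034,.055),('bwH out',.047,-.046,.07),('bwK out',.047,.046,.07)]:print(n,c(H(x,y,z)))
E
```

```text
10.275 [0.52372156 0.30130422 0.15974728] [179.75369166 -60.03020484  60.25599585] [ 29.4 -25.3 -30.9 -46.1 -37.7 146.1] [-0.0870056  -0.37154207 -2.37186556]
stick [0.52935772 0.31105872 0.15326011]
foot [292. 299.] tip [306. 183.]
bwH in [285. 367.]
bwK in [365. 290.]
ckH front in [203. 292.]
ckK front in [282. 224.]
bwH out [284. 396.]
bwK out [393. 292.]
```

View pics/s5c.png

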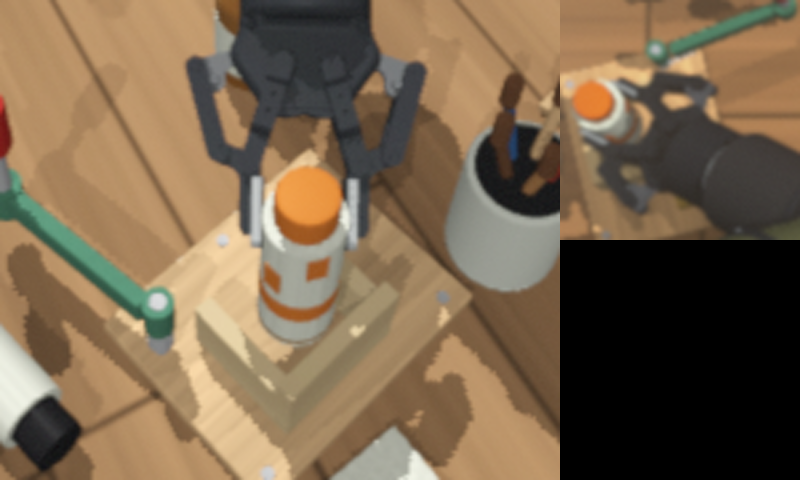

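servo_tool([
  [-0.011,0.001,0.004,0,0,0,1],
  [-0.022,0.001,0.009,0,0,0,1],
  [-0.032,0.001,0.014,0,0,0,1],
  [-0.0415,0.001,0.018,0,0,0,1],
  [-0.0415,0.001,0.018,0,0,0,1],
])

```text
clock: 11.0
tcp_pos: [0.5217, 0.2959, 0.1127]
orientation: [-180.0, -59.9, 60.0]
force: [0.3, 0.3, -2.5]
finger_gap: 0.0442
gripper_force: 62.3
```

servo_tool([
  [-0.002,0,0.001,0,0,0,1],
  [-0.004,0,0.002,0,0,0,1],
  [-0.004,0,0.002,0,0,0,1],
])

```text
clock: 11.38
tcp_pos: [0.5218, 0.296, 0.1093]
orientation: [179.9, -60.0, 60.1]
force: [-0.1, 1.0, -1.8]
finger_gap: 0.0436
gripper_force: 62.6
```

servo_tool([
  [-0.0017,0,0.001,0,0,0,1],
  [-0.0026,0,0.0015,0,0,0,1],
  [-0.0026,0,0.0015,0,0,0,1],
])

```text
clock: 11.75
tcp_pos: [0.5226, 0.2969, 0.1093]
orientation: [179.7, -60.2, 60.3]
force: [-5.3, -2.2, 7.2]
finger_gap: 0.0438
gripper_force: 63.3
```

servo_tool([
  [0.001,0,-0.0005,0,0,0,0.4],
  [0.001,0,-0.0005,0,0,0,0.2],
  [0.001,0,-0.0005,0,0,0,0],
  [0.001,0,-0.0005,0,0,0,0],
  [0.001,0,-0.02,0,0,0,0],
  [0.001,0,-0.045,0,0,0,0],
  [0.001,0,-0.08,0,0,0,0],
  [0.001,0,-0.12,0,0,0,0],
])

```text
clock: 12.75
tcp_pos: [0.4691, 0.2059, 0.1667]
orientation: [180.0, -59.9, 60.1]
force: [0.3, -0.6, 0.8]
finger_gap: 0.085
gripper_force: 0.0
```

```bash
python3 - <<'E'
from h import *
s=arm.read_state();print(s['clock'],s['tcp_pos'],s['orientation'],s['joint_positions'].round(1),s['force'])
ps=cap('scene');pw=cap('wrist');np.savez('s6.npz',**{k:ps[k] for k in('E','fx','fy','cx','cy')})
for t in ('orange_stick','bolt_knob'):print(find(ps,t),find(pw,t))
a=cv2.resize(ps['color'][240:420,150:360],(560,480),interpolation=cv2.INTER_CUBIC);b=cv2.resize(pw['color'],(240,180));b=np.vstack([b,np.zeros((300,240,3),np.uint8)])
cv2.imwrite('pics/s6c.png',np.hstack([a,b])[:,:,::-1])
E
```

```text
12.75 [0.46909292 0.20585408 0.16670336] [179.9737327  -59.92109253  60.10522095] [ 16.5 -38.2 -37.3 -49.4 -51.8 151.3] [ 0.30120326 -0.62152026  0.76503811]
[(0.7, [0.5363, 0.3221, 0.1273], [302.0, 342.0])] [(0.65, [0.5204, 0.2978, 0.115], [273.0, 201.0])]
[(0.96, [0.6576, 0.1593, 0.1449], [183.0, 286.0]), (0.57, [0.1743, 0.2477, 0.1037], [445.0, 229.0])] [(0.54, [0.6487, 0.154, 0.074], [553.0, 313.0])]
```

View pics/s6c.png

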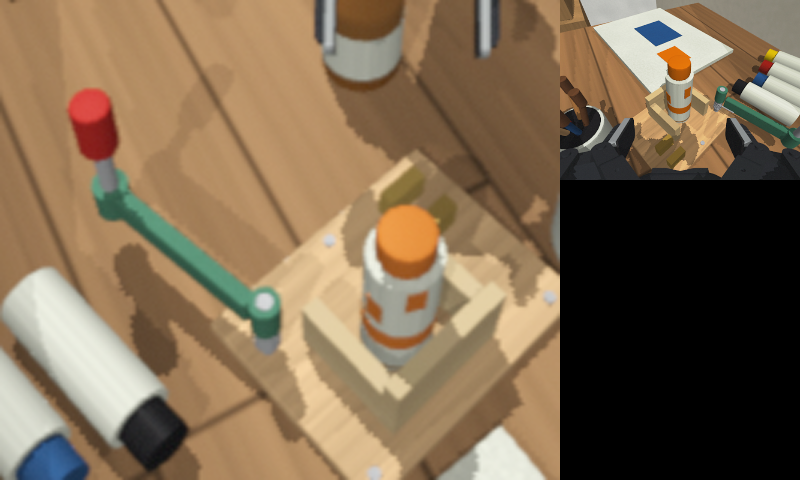

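The stick stands upright in the bay, with crop centre about (405,290). The gate is still open, with the red knob at crop (93,125). Next I'll locate the knob and plan the reorientation.

```bash
cat >> h.py <<'E'
TH=np.radians(104)
H=lambda x,y,z:np.array([.5315+np.cos(TH)*x-np.sin(TH)*y,.304+np.sin(TH)*x+np.cos(TH)*y,z])
E
python3 - <<'E'
from h import *
from kin import ik
p=dict(np.load('s6.npz'))
for dz in (0,.012,.024):
    for xy in ((.6554,.1516),(.651,.156)):
        print(dz,xy,'top',pix(p,[*xy,.171-dz]),'bot',pix(p,[*xy,.126-dz]))
s=arm.read_state();T=T_tool()
y=np.radians(-30);d,rv=rel([.65,.152,.25],[0,0,-1],[np.cos(y),np.sin(y),0]);print(d,rv)
q=s['joint_positions']
up=T[:3,:3].T@[0,0,.05];print('up',up)
for k in range(1,12):
    f=min(1,k/11);pos=T[:3,3]+np.array([0,0,.06*min(1,k/3)*(1-f)])+f*(np.array([.65,.152,.25])-T[:3,3]);M=R.from_matrix(T[:3,:3])*R.from_rotvec(rv*f,degrees=True)
    q,m=ik(pos,M,q);print(pos.round(3),q.round(),round(m,4))
    if k in(4,8,11): print('  rel',(T[:3,:3].T@(pos-T[:3,3])).round(3),(rv*f).round(1))
E
```

```text
0 (0.6554, 0.1516) top [180.10497652 272.98470563] bot [184.28837325 288.5580307 ]
0 (0.651, 0.156) top [183.82748266 273.94747981] bot [187.84230632 289.49948833]
0.012 (0.6554, 0.1516) top [181.26031954 277.28564422] bot [185.33843581 292.46704691]
0.012 (0.651, 0.156) top [184.93633106 278.24276679] bot [188.84996037 293.4027841 ]
0.024 (0.6554, 0.1516) top [182.38609073 281.4764972 ] bot [186.36285209 296.28059094]
0.024 (0.651, 0.156) top [186.01675308 282.42793998] bot [189.83296697 297.21060441]
[ 0.0942  0.1834 -0.0053] [-46.7 -46.6  81. ]
up [ 4.32745990e-02 -2.87382686e-05 -2.50461225e-02]
[0.486 0.202 0.192] [ 27. -41. -38. -33. -46. 127.] 0.0
[0.503 0.197 0.214] [ 33. -41. -38. -19. -45. 106.] 0.0
[0.519 0.192 0.232] [ 37. -38. -36.  -9. -47.  89.] 0.0
[0.535 0.187 0.235] [ 38. -34. -33.  -4. -50.  77.] 0.0
  rel [ 0.067  0.067 -0.021] [-17.  -16.9  29.5]
[0.552 0.182 0.237] [ 38. -28. -29.   0. -54.  68.] 0.0
[0.568 0.177 0.239] [ 38. -22. -24.   2. -59.  59.] 0.0
[0.584 0.172 0.241] [ 37. -16. -17.   3. -65.  53.] 0.0
[0.601 0.167 0.243] [ 35.  -9. -10.   3. -71.  46.] 0.0
  rel [ 0.083  0.133 -0.012] [-34.  -33.9  58.9]
[0.617 0.162 0.246] [ 34.  -2.  -2.   2. -78.  41.] 0.0
[0.634 0.157 0.248] [ 32.   5.   6.   1. -85.  35.] 0.0
[0.65  0.152 0.25 ] [ 30.  13.  15.  -0. -93.  30.] 0.0
  rel [ 0.094  0.183 -0.005] [-46.7 -46.6  81. ]
```

servo_tool([
  [0.02,0,-0.02,-2,-2,4,0.2],
  [0.04,0.015,-0.03,-6,-6,10,0.2],
  [0.055,0.035,-0.03,-10,-10,17,0.2],
  [0.067,0.06,-0.025,-15,-15,26,0.2],
  [0.073,0.085,-0.02,-20,-20,35,0.2],
  [0.078,0.11,-0.015,-26,-26,45,0.2],
  [0.085,0.135,-0.012,-32,-32,55,0.2],
  [0.09,0.155,-0.01,-38,-38,65,0.2],
])

```text
clock: 14.05
tcp_pos: [0.6231, 0.1617, 0.2481]
orientation: [-169.6, -16.3, -6.9]
force: [0.2, 0.1, 0.8]
finger_gap: 0.0682
gripper_force: 0.0
```

```bash
python3 - <<'E'
from h import *
s=arm.read_state();print(s['clock'],s['tcp_pos'],s['orientation'],s['joint_positions'].round(1),s['force'])
y=np.radians(-30);print(rel([.65,.152,.25],[0,0,-1],[np.cos(y),np.sin(y),0]),rel([.60,.152,.25],[0,0,-1],[np.cos(y),np.sin(y),0]))
E
```

```text
14.05 [0.62308818 0.16165506 0.24811726] [-169.55125866  -16.25788854   -6.92708099] [ 33.5  -6.9  -7.7   2.5 -70.1  50.6] [0.21683796 0.11559597 0.78047819]
(array([0.0273, 0.0073, 0.0047]), array([-13.5, -13.9,  24.3])) (array([-0.0204,  0.0107, -0.01  ]), array([-13.5, -13.9,  24.3]))
```

servo_tool([
  [0.009,0.002,0.001,-4.5,-4.6,8,0.2],
  [0.018,0.005,0.003,-9,-9.3,16,0.2],
  [0.027,0.007,0.005,-13.5,-13.9,24.3,0.2],
  [0.027,0.007,0.005,-13.5,-13.9,24.3,0.2],
  [0.027,0.007,0.005,-13.5,-13.9,24.3,0.2],
])

```text
clock: 14.68
tcp_pos: [0.6492, 0.152, 0.2499]
orientation: [-179.8, -0.2, -29.7]
force: [-0.6, -0.5, -1.0]
finger_gap: 0.0682
gripper_force: 0.0
```

```bash
python3 - <<'E'
from h import *
s=arm.read_state();print(s['clock'],s['tcp_pos'],s['orientation'],s['joint_positions'].round(1),s['force'])
p=cap('wrist');save(p,'w7')
print(find(p,'bolt_knob'))
hsv=cv2.cvtColor(p['color'],cv2.COLOR_RGB2HSV);m=(((hsv[...,0]<6)|(hsv[...,0]>174))&(hsv[...,1]>150)&(hsv[...,2]>70)).astype(np.uint8)
n,l,st,c=cv2.connectedComponentsWithStats(m)
for i in range(1,n):
    if st[i,4]>150: print(st[i],c[i].round())
for z in (.148,.16,.171):
  print(z,pix(p,[.6554,.1516,z]),pix(p,[.652,.155,z]))
E
```

```text
14.675 [0.64915805 0.15203735 0.24990614] [-179.77398573   -0.18437793  -29.65771755] [ 30.3  12.2  15.    0.  -92.5  30. ] [-0.62363773 -0.48863545 -0.96089434]
[(0.9, [0.6622, 0.1524, 0.1598], [268.0, 210.0]), (0.29, [0.5424, 0.2955, 0.0774], [205.0, 358.0])]
[ 14 104  48  38 970] [ 35. 125.]
[ 251  183   41   55 1787] [272. 211.]
0.148 [275.68047538 212.3924134 ] [273.69767441 219.3383477 ]
0.16 [275.40498782 218.76173102] [273.3215946  226.02563224]
0.171 [275.12605666 225.21066513] [272.94105472 232.79222381]
```

View pics/w7.png

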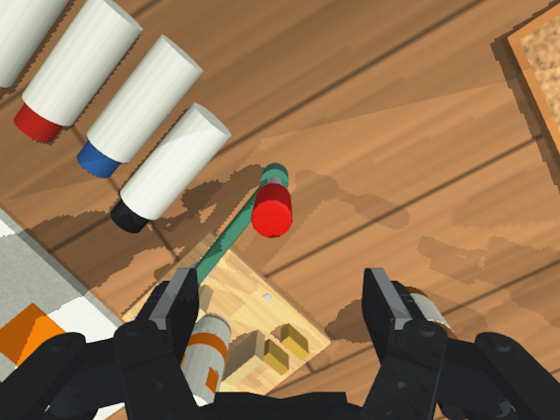

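Wrist view: the knob's top disc is at (272,218), about 5 mm left of the closing centre. I'll correct for that, descend and grip.

servo_tool([
  [0.004,-0.0046,0.03,0,0,0,0.2],
  [0.004,-0.0046,0.06,0,0,0,0.2],
  [0.004,-0.0046,0.085,0,0,0,0.2],
  [0.004,-0.0046,0.105,0,0,0,0.2],
  [0.004,-0.0046,0.105,0,0,0,0.5],
  [0.004,-0.0046,0.105,0,0,0,0.75],
  [0.004,-0.0046,0.105,0,0,0,1],
  [0.004,-0.0046,0.105,0,0,0,1],
])

```text
clock: 15.78
tcp_pos: [0.6562, 0.1542, 0.148]
orientation: [-179.6, -0.3, -29.8]
force: [2.0, 2.3, 1.0]
finger_gap: 0.0245
gripper_force: 58.8
```

servo_tool([
  [0,0,0,0,0,0,1],
  [0,0,0,0,0,0,1],
])

```text
clock: 16.02
tcp_pos: [0.6561, 0.1541, 0.1471]
orientation: [-179.6, -0.3, -29.8]
force: [3.8, 4.4, 2.8]
finger_gap: 0.0248
gripper_force: 58.8
```

servo_tool([
  [0,0,-0.003,0,0,0,1],
  [0,0,-0.006,0,0,0,1],
  [0,0,-0.008,0,0,0,1],
  [0,0,-0.008,0,0,0,1],
])

```text
clock: 16.52
tcp_pos: [0.6556, 0.1539, 0.1536]
orientation: [-179.7, -0.2, -29.8]
force: [3.5, 3.1, -2.6]
finger_gap: 0.0248
gripper_force: 59.0
```

servo_tool([
  [0,0,-0.002,0,0,0,1],
  [0,0,-0.004,0,0,0,1],
  [0,0,-0.004,0,0,0,1],
])

```text
clock: 16.9
tcp_pos: [0.6556, 0.1539, 0.1575]
orientation: [-179.7, -0.2, -29.8]
force: [3.9, 2.9, -1.5]
finger_gap: 0.0247
gripper_force: 59.0
```

servo_tool([
  [0,0,-0.002,0,0,0,1],
  [0,0,-0.004,0,0,0,1],
  [0,0,-0.004,0,0,0,1],
])

```text
clock: 17.27
tcp_pos: [0.6555, 0.1539, 0.1612]
orientation: [-179.7, -0.2, -29.8]
force: [4.6, 3.7, -2.4]
finger_gap: 0.0248
gripper_force: 59.4
```

servo_tool([
  [0,0,-0.002,0,0,0,1],
  [0,0,-0.004,0,0,0,1],
  [0,0,-0.004,0,0,0,1],
])

```text
clock: 17.65
tcp_pos: [0.6546, 0.1537, 0.1614]
orientation: [-179.9, 0.0, -29.9]
force: [7.2, 2.7, -13.9]
finger_gap: 0.0246
gripper_force: 60.2
```

```bash
python3 - <<'E'
from h import *
T=T_tool();T[2,3]=.1614;hg=H(-.045,-.066,0)[:2];v=T[:2,3]-hg
print(hg,np.hypot(*v),np.degrees(np.arctan2(v[1],v[0])), H(-.045,.068,0))
yaw=arm.read_state()['orientation'][2]
for k in range(1,9):
    a=np.radians(-6.2*k);c,s=np.cos(a),np.sin(a);d=np.array([c*v[0]-s*v[1],s*v[0]+c*v[1]])-v
    y=np.radians(yaw);tx=np.array([np.cos(y),np.sin(y)]);ty=np.array([np.sin(y),-np.cos(y)]);print([round(d@tx,4),round(d@ty,4),.0025,0,0,round(6.2*k,1),1])
E
```

```text
[0.606426   0.27630354] 0.13176123571554627 -68.56272790780406 [0.47640638 0.243886   0.        ]
[np.float64(-0.0095), np.float64(0.0106), 0.0025, 0, 0, 6.2, 1]
[np.float64(-0.0201), np.float64(0.0202), 0.0025, 0, 0, 12.4, 1]
[np.float64(-0.0316), np.float64(0.0285), 0.0025, 0, 0, 18.6, 1]
[np.float64(-0.044), np.float64(0.0355), 0.0025, 0, 0, 24.8, 1]
[np.float64(-0.0571), np.float64(0.0412), 0.0025, 0, 0, 31.0, 1]
[np.float64(-0.0707), np.float64(0.0454), 0.0025, 0, 0, 37.2, 1]
[np.float64(-0.0847), np.float64(0.0481), 0.0025, 0, 0, 43.4, 1]
[np.float64(-0.0989), np.float64(0.0493), 0.0025, 0, 0, 49.6, 1]
```

servo_tool([
  [-0.0095,0.0106,0.0025,0,0,6.2,1],
  [-0.0201,0.0202,0.0025,0,0,12.4,1],
  [-0.0316,0.0285,0.0025,0,0,18.6,1],
  [-0.044,0.0355,0.0025,0,0,24.8,1],
  [-0.0571,0.0412,0.0025,0,0,31,1],
  [-0.0707,0.0454,0.0025,0,0,37.2,1],
  [-0.0847,0.0481,0.0025,0,0,43.4,1],
  [-0.0989,0.0493,0.0025,0,0,49.6,1],
])

```text
clock: 18.65
tcp_pos: [0.5439, 0.159, 0.1612]
orientation: [-179.9, -0.0, -79.6]
force: [3.8, 0.5, -6.3]
finger_gap: 0.0246
gripper_force: 60.9
```

```bash
python3 - <<'E'
from h import *
s=arm.read_state();print(s['clock'],s['tcp_pos'],s['orientation'],s['joint_positions'].round(1),s['force'],s['finger_gap'])
T=T_tool();hg=H(-.045,-.066,0)[:2];v=T[:2,3]-hg
A=np.degrees(np.arctan2(v[1],v[0]));print(np.hypot(*v),A,'to go',A%360-194)
# commanded assumed = start + rows
st=np.array([.6546,.1537]);y0=np.radians(-29.9)
tx=np.array([np.cos(y0),np.sin(y0)]);ty=np.array([np.sin(y0),-np.cos(y0)]);cmd=st-.0989*tx+.0493*ty;vc=cmd-hg
yc=-29.9-49.6;print('cmd',cmd,vc,yc)
tot=(np.degrees(np.arctan2(vc[1],vc[0]))%360)-194;print('tot',tot)
for k in range(1,9):
    a=np.radians(-tot*k/8);c,s=np.cos(a),np.sin(a);d=np.array([c*vc[0]-s*vc[1],s*vc[0]+c*vc[1]])-vc
    y=np.radians(yc);tx=np.array([np.cos(y),np.sin(y)]);ty=np.array([np.sin(y),-np.cos(y)]);print([round(d@tx,4),round(d@ty,4),0,0,0,round(tot*k/8,1),1])
E
```

```text
18.65 [0.54394161 0.15895457 0.16116983] [-1.79859422e+02 -2.36763678e-02 -7.95901713e+01] [ 36.6  -2.3  -9.7   0.1 -82.5 -26.2] [ 3.81253954  0.49988444 -6.33771463] 0.024571711422140867
0.13294765728904842 -118.03380324571059 to go 47.9661967542894
cmd [0.54428847 0.16026243] [-0.06213754 -0.11604111] -79.5
tot 47.831901038904476
[np.float64(-0.0091), np.float64(0.0103), 0, 0, 0, np.float64(6.0), 1]
[np.float64(-0.0193), np.float64(0.0195), 0, 0, 0, np.float64(12.0), 1]
[np.float64(-0.0303), np.float64(0.0277), 0, 0, 0, np.float64(17.9), 1]
[np.float64(-0.0422), np.float64(0.0346), 0, 0, 0, np.float64(23.9), 1]
[np.float64(-0.0547), np.float64(0.0403), 0, 0, 0, np.float64(29.9), 1]
[np.float64(-0.0677), np.float64(0.0446), 0, 0, 0, np.float64(35.9), 1]
[np.float64(-0.0811), np.float64(0.0476), 0, 0, 0, np.float64(41.9), 1]
[np.float64(-0.0947), np.float64(0.0491), 0, 0, 0, np.float64(47.8), 1]
```

servo_tool([
  [-0.0091,0.0103,0,0,0,6,1],
  [-0.0193,0.0195,0,0,0,12,1],
  [-0.0303,0.0277,0,0,0,17.9,1],
  [-0.0422,0.0346,0,0,0,23.9,1],
  [-0.0547,0.0403,0,0,0,29.9,1],
  [-0.0677,0.0446,0,0,0,35.9,1],
  [-0.0811,0.0476,0,0,0,41.9,1],
  [-0.0947,0.0491,0,0,0,47.8,1],
])

```text
clock: 19.65
tcp_pos: [0.4771, 0.2397, 0.1612]
orientation: [-179.8, -0.4, -127.5]
force: [-6.2, -12.2, 1.0]
finger_gap: 0.0244
gripper_force: 61.6
```

servo_tool([
  [0,0,0,0,0,0,1],
  [0,0,0,0,0,0,1],
])

```text
clock: 19.9
tcp_pos: [0.4772, 0.2396, 0.1611]
orientation: [-179.8, -0.4, -127.3]
force: [-6.9, -11.7, 1.0]
finger_gap: 0.0245
gripper_force: 61.6
```

```bash
python3 - <<'E'
from h import *
s=arm.read_state();print(s['clock'],s['tcp_pos'],s['orientation'],s['joint_positions'].round(1),s['force'],s['ft_torque'],s['finger_gap'])
T=T_tool();hg=H(-.045,-.066,0)[:2];v=T[:2,3]-hg
A=np.degrees(np.arctan2(v[1],v[0]));print(np.hypot(*v),A,'q',A%360-194)
f=s['force'];c,sn=np.cos(TH),np.sin(TH);print('holder force',c*f[0]+sn*f[1],-sn*f[0]+c*f[1])
d=v+hg-H(0,0,0)[:2];print('holder xy',c*d[0]+sn*d[1],-sn*d[0]+c*d[1])
print('tool axes in holder', np.array([[c,sn],[-sn,c]])@T[:2,:2])
E
```

```text
19.9 [0.47720016 0.23956661 0.16112231] [-179.82728879   -0.40977239 -127.31977864] [ 48.4  -7.  -14.2   0.2 -83.3 -85.7] [ -6.94298317 -11.7286519    0.97347161] [-3.7619498   2.10108907 -0.18995403] 0.02454344659561734
0.13434627018382103 -164.1303589000734 q 1.8696410999266107
holder force -9.7006011620748 9.574164602363734
holder xy -0.0493831279822592 0.0682747500515095
tool axes in holder [[-0.62495723  0.78062918]
 [ 0.78062623  0.6249872 ]]
```

servo_tool([
  [0,0.0025,0,0,0,0,1],
  [0,0.0025,0,0,0,0,1],
])

```text
clock: 20.15
tcp_pos: [0.4765, 0.2409, 0.1612]
orientation: [-179.7, -0.3, -127.4]
force: [1.7, -11.8, -2.4]
finger_gap: 0.0247
gripper_force: 61.3
```

```bash
cat > q.py <<'E'
from h import *
s=arm.read_state();f=s['force'];c,sn=np.cos(TH),np.sin(TH);d=s['tcp_pos'][:2]-H(0,0,0)[:2]
print(s['clock'],'hf',(c*f[0]+sn*f[1]).round(1),(-sn*f[0]+c*f[1]).round(1),f[2].round(1),'hxy',c*d[0]+sn*d[1],-sn*d[0]+c*d[1],s['tcp_pos'][2],s['orientation'][2])
E
python3 q.py; python3 - <<'E'
from h import *
p=cap('top');s=cap('scene');save(s,'s8');save(p,'t8')
for x in (p,s): print(find(x,'bolt_knob'),find(x,'gate'))
E
```

```text
20.15 hf -11.9 1.2 -2.4 hxy -0.04790238192487532 0.06867416352771463 0.16117932637986213 -127.39799035542791
[] [(0.55, [0.4762, 0.2438, 0.0645], [215.0, 188.0]), (0.42, [0.4596, 0.2531, 0.0133], [214.0, 196.0])]
[(0.59, [0.48, 0.2469, 0.1524], [308.0, 280.0]), (0.48, [0.1693, 0.2489, 0.1019], [447.0, 229.0])] [(0.72, [0.1791, 0.2521, 0.0445], [436.0, 250.0]), (0.63, [0.515, 0.2553, 0.0638], [290.0, 320.0])]
```

servo_tool([
  [-0.0012,0.0016,0,0,0,0,1],
  [-0.0012,0.0016,0,0,0,0,1],
])

```text
clock: 20.7
tcp_pos: [0.4761, 0.2421, 0.1612]
orientation: [-179.7, -0.4, -127.5]
force: [1.9, -14.7, -1.9]
finger_gap: 0.0245
gripper_force: 61.3
```

```bash
python3 q.py
```

```text
20.7 hf -14.7 1.7 -1.9 hxy -0.046605254033163054 0.06874251698062463 0.1611643374784166 -127.46267688665985
```

servo_tool([
  [-0.0012,0.0016,0,0,0,0,1],
  [-0.0012,0.0016,0,0,0,0,1],
])

```text
clock: 20.95
tcp_pos: [0.4758, 0.2455, 0.1611]
orientation: [-179.7, -0.2, -127.4]
force: [3.6, -8.4, -4.6]
finger_gap: 0.0251
gripper_force: 61.2
```

```bash
python3 q.py
```

```text
20.95 hf -9.0 -1.5 -4.6 hxy -0.043307278207426185 0.06820000330317035 0.16108624813038064 -127.35266354754715
```

servo_tool([
  [0,0,0.003,0,0,0,1],
  [0,0,0.006,0,0,0,1],
  [0,0,0.008,0,0,0,1],
  [0,0,0.008,0,0,0,1],
])

```text
clock: 21.45
tcp_pos: [0.4759, 0.2456, 0.1542]
orientation: [-179.7, -0.1, -127.3]
force: [1.8, -8.7, -0.2]
finger_gap: 0.0246
gripper_force: 61.8
```

```bash
python3 q.py
```

```text
21.45 hf -8.9 0.4 -0.2 hxy -0.04325163043121624 0.06811835242635242 0.15418259861812664 -127.33156296849738
```

servo_tool([
  [0,0,0.002,0,0,0,1],
  [0,0,0.003,0,0,0,1],
  [0,0,0.003,0,0,0,1],
])

```text
clock: 21.82
tcp_pos: [0.4759, 0.2455, 0.1513]
orientation: [-179.7, -0.1, -127.3]
force: [1.1, -9.1, 1.3]
finger_gap: 0.0243
gripper_force: 61.9
```

```bash
python3 q.py
```

```text
21.825 hf -9.1 1.1 1.3 hxy -0.043275224087794745 0.06811840543264551 0.1512819384729982 -127.33109191884918
```

servo_tool([
  [0,0,0.002,0,0,0,1],
  [0,0,0.004,0,0,0,1],
  [0,0,0.006,0,0,0,1],
  [0,0,0.006,0,0,0,1],
])

```text
clock: 22.32
tcp_pos: [0.4759, 0.2456, 0.1451]
orientation: [-179.7, -0.1, -127.3]
force: [2.2, -10.0, 0.2]
finger_gap: 0.0247
gripper_force: 61.9
```

```bash
python3 q.py
```

```text
22.325 hf -10.3 0.3 0.2 hxy -0.04322513242952047 0.06812136886618277 0.1451277153774867 -127.32580207884939
```

servo_tool([
  [0,0,0.002,0,0,0,1],
  [0,0,0.004,0,0,0,1],
  [0,0,0.006,0,0,0,1],
  [0,0,0.006,0,0,0,1],
])

```text
clock: 22.82
tcp_pos: [0.4759, 0.2456, 0.1391]
orientation: [-179.7, -0.2, -127.3]
force: [1.0, -9.7, 0.7]
finger_gap: 0.0247
gripper_force: 61.9
```

```bash
python3 q.py
```

```text
22.825 hf -9.7 1.4 0.7 hxy -0.043228582241838 0.06812088693683101 0.13906874878837228 -127.3264058378105
```

servo_tool([
  [0,0,0.002,0,0,0,1],
  [0,0,0.004,0,0,0,1],
  [0,0,0.004,0,0,0,1],
])

```text
clock: 23.2
tcp_pos: [0.476, 0.2455, 0.1369]
orientation: [-179.7, -0.1, -127.3]
force: [-3.4, -10.8, 7.4]
finger_gap: 0.0247
gripper_force: 62.9
```

```bash
python3 q.py
```

```text
23.2 hf -9.7 5.9 7.4 hxy -0.043293880048352384 0.06799032715350817 0.13686943361596848 -127.30822342877438
```

servo_tool([
  [0.001,-0.0012,-0.001,0,0,0,1],
  [0.0025,-0.003,-0.002,0,0,0,1],
  [0.0025,-0.003,-0.002,0,0,0,1],
])

```text
clock: 23.58
tcp_pos: [0.4765, 0.2437, 0.137]
orientation: [-179.8, 0.0, -127.2]
force: [-1.2, -5.8, -1.3]
finger_gap: 0.0243
gripper_force: 61.7
```

```bash
python3 q.py
```

```text
23.575 hf -5.3 2.6 -1.3 hxy -0.045166743226233375 0.06799554684045922 0.13704183229848035 -127.23132618489491
```

servo_tool([
  [0.0015,-0.001,0,0,0,0,0.5],
  [0.0015,-0.001,0,0,0,0,0.4],
  [0.0015,-0.001,0,0,0,0,0.35],
  [0.0015,-0.001,0,0,0,0,0.35],
  [0.0015,-0.001,-0.02,0,0,0,0.35],
  [0.0015,-0.001,-0.05,0,0,0,0.35],
  [0.0015,-0.001,-0.09,0,0,0,0.35],
  [0.0015,-0.001,-0.13,0,0,0,0.35],
])

```text
clock: 24.58
tcp_pos: [0.4765, 0.2432, 0.2712]
orientation: [-179.8, 0.4, -127.2]
force: [0.7, 0.7, -0.1]
finger_gap: 0.0553
gripper_force: 0.0
```

```bash
python3 q.py; python3 - <<'E'
from h import *
s=cap('scene');w_=cap('wrist');save(s,'s9')
print(find(s,'bolt_knob'),find(w_,'bolt_knob'),find(s,'orange_stick'),find(s,'brush_jar')[:1],find(s,'varnish')[:1])
a=cv2.resize(s['color'][200:420,180:420],(480,440),interpolation=cv2.INTER_CUBIC);b=cv2.resize(w_['color'],(320,240));b=np.vstack([b,np.zeros((200,320,3),np.uint8)])
cv2.imwrite('pics/s9c.png',np.hstack([a,b])[:,:,::-1])
E
```

```text
24.575 hf 0.6 -0.8 -0.1 hxy -0.04565239034427894 0.06811367032489546 0.27118905035256907 -127.18324393499535
[(0.56, [0.4788, 0.2483, 0.1338], [309.0, 286.0]), (0.55, [0.1748, 0.2513, 0.1021], [446.0, 231.0])] [(0.97, [0.4767, 0.2381, 0.1469], [280.0, 196.0])] [(0.68, [0.5406, 0.3247, 0.1244], [300.0, 346.0])] [(0.66, [0.4114, -0.1741, 0.044], [236.0, 160.0])] [(0.9, [0.4531, 0.1303, 0.0721], [285.0, 251.0])]
```

View pics/s9c.png

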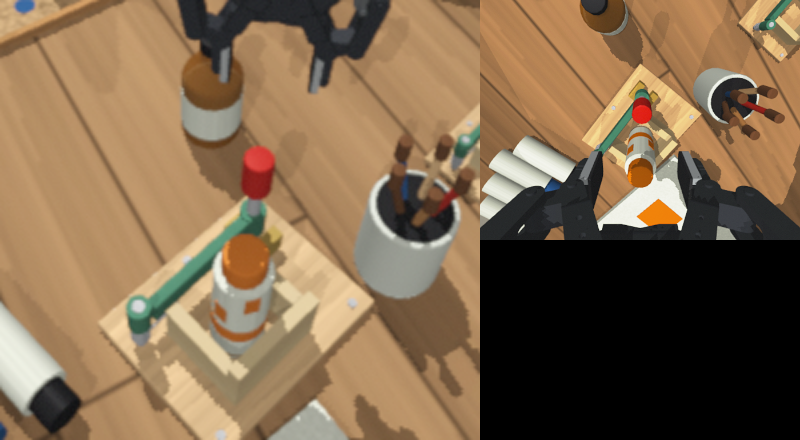

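The gate is shut across the bay and its bolt is down at the keeper (crop (257,180)). The stick is upright (crop (240,290)), and the jar and bottle haven't moved. I'll hand it in.

```bash
python3 -c "
from station import arm;print(arm.job_done())"
```

```text
the job is handed in; nothing more can be done
None
```

The orange stick stands paint end up in the bay, and the gate is shut with its bolt down in the keeper. It stayed latched after I let go, and I handed the job in at about 25 s; the hand-in gave no verdict back.

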